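Move the toiletries row from the glass shelf to the bay tray, keeping its order

TASK

The frosted glass shelf is to be cleaned, and its owner finds his things by their place in the row: move the aerosol can, the aftershave bottle, the folding mirror and the cup with tweezers into the four-bay wooden tray, one to a bay, in the same left-to-right order in which they stand on the shelf now (skipping the cream jar). Set each down gently, never tipping any over, so that it ends standing upright on the floor of its bay, and leave the low cream jar where it is.

Things in the scene. Friction and masses are not known exactly. Their poses are not given: they have to be found in the camera images.
- can: Silver aerosol can with a grey clip-on lid (the lid stays on), upright cylinder 46 mm in diameter (lid 45 mm), 140 mm tall, about 0.16 kg. A good grip is 105 mm above its underside. Origin: centre of its underside; z up.
- bottle: Brown glass aftershave bottle, upright: flat rectangular body 32 mm thick along its x, 56 mm wide along its y, 70 mm tall; above it a neck and a round black cap 26 mm across, its top at 98 mm. About 0.2 kg. A good grip is across the 32 mm thickness, 58 mm above the underside. Origin: centre of its underside; z up.
- mirror: Folded white plastic hand mirror standing upright on its foot: foot 46 mm (x) by 62 mm (y) by 10 mm high; above it the upright folded panel, 14 mm thick along x, 64 mm wide along y, top at 115 mm, in the middle of the foot, glass face towards -x. About 0.12 kg. A good grip is across the panel's thickness, 88 mm above the underside. Origin: centre of its underside; z up.
- cup: Stainless steel cup, 54 mm in diameter at the foot, 60 mm at the rim, 85 mm tall, with a pair of tweezers wedged in it that leans out over the rim on its -x side, top at 105 mm (they move with the cup as one piece). About 0.15 kg. A good grip is across the outside diameter 70 mm above the underside (leave 30 mm free above the rim). Origin: centre of its underside; z up.
- pad_can: Fixed round cork coaster, 70 mm in diameter, 4 mm thick, on the frosted glass shelf: the place where the can stands at the start. Its y axis runs along the shelf to the robot's left. The shelf plate is 120 mm deep and 440 mm long, its top 22 mm above the counter; the five things on it stand in a row 85 mm apart in any order. Origin: centre of its underside; z up.
- pad_bottle: Fixed square white ceramic coaster, 64 mm square, 4 mm thick, on the glass shelf: the place where the bottle stands at the start. Axes as pad_can. Origin: centre of its underside; z up.
- pad_mirror: Fixed oblong dark wooden coaster, 84 mm (x) by 70 mm (y), 4 mm thick, on the glass shelf: the place where the mirror stands at the start. Axes as pad_can. Origin: centre of its underside; z up.
- pad_cup: Fixed round black rubber coaster, 76 mm in diameter, 4 mm thick, on the glass shelf: the place where the cup stands at the start. Axes as pad_can. Origin: centre of its underside; z up.
- rack: Fixed low wooden tray with four equal bays in a row, empty: outside 120 (x) by 365 (y) by 30 mm high; walls, dividers and floor 5 mm thick; each bay 110 by 86 mm inside, 25 mm deep. Bay centres from the robot's left to right: y = +135, +45, -45, -135 mm, x = 0; floor at z = 5 mm. Origin: centre of its underside; x away from the robot, y to the robot's left, z up.
- jar: Low white cream jar with a steel lid, 51 mm in diameter and 36 mm high, loose, standing straight on the glass (no coaster) in the same row; it is to stay there. Shelf and tray lie roughly parallel, either one nearer to the robot; other clutter stands clear of both, the tallest 0.18 m high. Origin: centre of its underside; z up.
Things that resemble listed ones, but are neither listed nor needed, are in the scene too. Leave any orange look-alike of the can alone.

How it is judged:
By the outcome, as a careful person would: the job done as asked, in the order asked, and still so for the second after the job is handed in, with the robot touching nothing.
It also fails if it takes over 96 s, if anything falls off the work surface, if the arm or the gripper's body presses on something with over 40 N, if the wrist force passes 120 N, or if a joint passes its speed limit or range.

ROBOT

A 6-joint arm with a two-finger parallel gripper is mounted at the origin on the work surface. World frame = base frame: x ahead of the robot, y to its left, z up, the work surface at z = 0. Lengths are in m, angles in rad, forces in N, time in s.
With the tool pointing down it reaches from about 0.275 to 0.775 m from the base axis. Payload 14.6 kg.
Tool frame: the origin (TCP) lies at the very end of the fingers, on their centre line; the grasp point (between the pads) lies 19 mm behind it; z points along the fingers, y is the line along which they close (so a half turn about z gives the same grasp; the last joint's range is limited). The gripper opens to 85 mm and grips with 20 to 120 N. Pads are 22 mm wide; open, the fingers measure 114 mm over their backs; the gripper's body (76 mm by 85 mm) begins 54 mm behind the grasp point. The pads swing forward as they close: fully open they stand 13 mm farther back than shut.
Start: joints at [0.95, 0.263, -0.048, 1.259, 0, 1.415], TCP at [0.236, 0.469, 0.231] pointing down, gripper open.
Joint ranges: [-2.65, 2.65], [-0.89, 1.7], [-1.18, 1.37], [-2.13, 2.11], [-1.35, 1.29], [-3.14, 3.14]. Speed limits (rad/s): [1.89, 1.89, 2.57, 2.79, 3.14, 3.14].

INTERFACE

Orientations are given as a rotation vector (axis times angle).
In Python, from cell import ctrl, capture gives the robot as it stands.
- The arm moves only by the tool carry_out, never from a script. Its argument "motion" is one flat list of numbers, 7 for each row, row after row: the turn, a rotation vector about the tool's x, y, z as a fraction of full scale, then the shift along the tool's x, y, z as a fraction of full scale, then the closure, from -1 (fully open) to 1 (shut). In form: [wx, wy, wz, dx, dy, dz, grip, wx, wy, wz, dx, dy, dz, grip, ...]. A call has 1 to 8 rows; each row is the pose to reach, as a shift and turn from the pose commanded when the call began, along the tool's axes at that moment, turning the shorter way round; what a row does not reach only later rows make up. Full scale, the value 1, is 25 cm for a shift and pi rad for a turn. A row lasts 1/8 s, in which the tool goes at most 62.5 mm and 10.7 degrees, less where a joint would pass 70% of its speed; a pose out of reach is approached as far as the arm can. A call with a number of a shift or a turn outside -1 to 1 is refused whole. A call with a gripper value outside its range is refused whole. The fingers move at their own pace and stop on an object; the grip force is fixed at half the most. Time passes only in rows, so rows that repeat a pose let the fingers close. It gives the time, the measured TCP pose, the force, the opening and the grip force at its end, in the units of the state.
- ctrl.get_state(): the state, without advancing time (a new reading comes with each control period).
- capture(name): name is "side" or "top"; returns a dict with "frame" (400x640x3 uint8, red, green, blue), "K" (3x3 intrinsics, pixels), "camera_from_world" (4x4, takes a point from world to camera coordinates). Camera axes: x right, y up, looking along -z (the intrinsics and any distortion apply to the point x, -y, -z); pixel columns grow to the right and rows downward; lengths in m; the calibration is good to about 2 mm. A picture is of the moment at which its call begins. There is no depth.
- ctrl.job_done(): hands the job in; it is judged then, once.
The state is a dict: "clock": time; "joints": joint angles; "joint_velocities": joint speeds; "joint_torque": joint torques, N m; "position": TCP position; "ee_rot": TCP orientation; "ft_force": force on the tool from outside, world axes, zero at the start; "wrist_torque": the same for the moment, N m; "width": finger opening in m; "gripper_force": force on a finger pad.
Only numpy, scipy, OpenCV 4.12 (cv2) and the standard library are available. Lean on these libraries where they do the work, as an engineer would, in place of code of your own. Each camera call takes 0.05 s, during which the arm holds its last target. There are 200 camera calls.

## Working session

There is one attempt and no reset: what is moved stays moved. The work goes in short steps, Python scripts to look and compute and a tool call to move; the robot and the scene stay as the last step left them, time stands still between calls to the robot, and variables do not carry over. Pictures are saved under pics/ and viewed, at most 14 in all, crops included, and the job is handed in when it is done.

Besides the shell and the picture viewer there is one more tool, called by a JSON object that holds its "name" and its "arguments". carry_out: Moves the arm, as the interface text tells. Shift numbers are shares of 25 cm and turn numbers shares of pi rad, none past 1 either way. Its arguments: {"type":"object","properties":{"motion":{"type":"array","items":{"type":"number"}}},"required":["motion"]}

```bash
mkdir -p pics; python3 - <<'E'
from cell import ctrl,capture
import cv2,numpy as np
for n in("top","side"):
    c=capture(n);cv2.imwrite(f"pics/{n}0.png",c["frame"][:,:,::-1]);np.savez(f"{n}0.npz",**c)
    print(c["K"].tolist(),np.round(c["camera_from_world"],4).tolist(),c.keys())
s=ctrl.get_state();print(s)
E
```

```text
[[473.1897048275116, 0.0, 325.2190036985191], [0.0, 473.1897048275116, 200.01468276740204], [0.0, 0.0, 1.0]] [[-0.0651, -0.9979, -0.0068, 0.0084], [0.9675, -0.0648, 0.2444, -0.5073], [-0.2443, 0.0094, 0.9696, -0.8652], [0.0, 0.0, 0.0, 1.0]] dict_keys(['frame', 'K', 'camera_from_world'])
[[410.14544017625536, 0.0, 318.89130082911606], [0.0, 410.14544017625536, 208.09855833922728], [0.0, 0.0, 1.0]] [[0.8462, -0.5328, 0.0025, -0.4241], [0.3303, 0.5282, 0.7822, -0.1985], [-0.4181, -0.6611, 0.623, -0.6828], [0.0, 0.0, 0.0, 1.0]] dict_keys(['frame', 'K', 'camera_from_world'])
{'clock': 0.1, 'joints': array([ 9.49712370e-01,  2.63432191e-01, -4.88757150e-02,  1.25941957e+00,
        1.55893749e-05,  1.41552326e+00]), 'joint_velocities': array([-9.13234766e-05,  2.15015253e-04,  8.74362271e-04,  1.37871430e-03,
        4.33861287e-05, -7.88773153e-04]), 'joint_torque': array([ 4.18536016e-03, -6.38578105e+01,  3.85062110e+01,  1.00333520e-02,
       -1.11767140e-04,  2.55147421e-05]), 'position': array([0.23563764, 0.46885778, 0.23089461]), 'ee_rot': array([-7.25012097e-01, -3.05641212e+00,  1.34439630e-03]), 'ft_force': array([0.22795865, 0.03392335, 0.24738527]), 'wrist_torque': array([ 0.01322613, -0.01553463, -0.03234535]), 'gripper_force': 0.0, 'width': 0.0853445830380611}
```

View pics/top0.png

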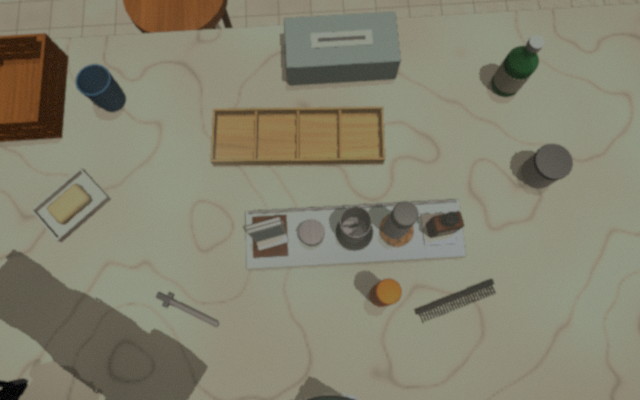

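View pics/side0.png

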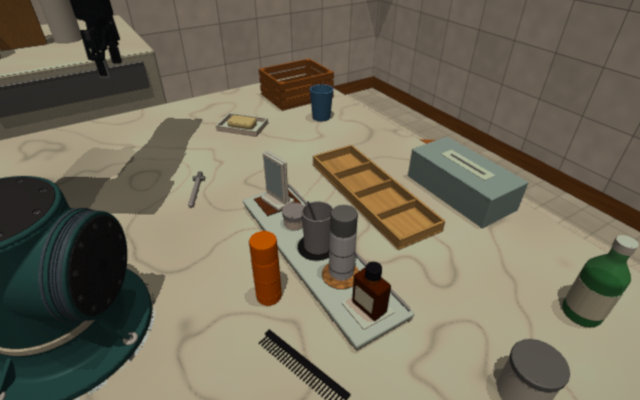

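The top view shows the row, from left to right: mirror (268,233), jar (311,232), cup (355,228), can (400,222), bottle (445,225). The tray spans (212..384, 108..163), on the far side of the shelf. I'll enlarge both views.

```bash
python3 - <<'E'
import cv2
a=cv2.imread("pics/top0.png")[190:280,235:475];cv2.imwrite("pics/t1.png",cv2.resize(a,(792,297),interpolation=cv2.INTER_CUBIC))
b=cv2.imread("pics/top0.png")[95:175,200:400]
t=cv2.resize(b,(792,317),interpolation=cv2.INTER_CUBIC)
cv2.imwrite("pics/tt.png",cv2.convertScaleAbs(cv2.vconcat([cv2.resize(a,(792,297),interpolation=cv2.INTER_CUBIC)[:283],t]),alpha=1.5))
a=cv2.imread("pics/side0.png")[140:350,235:425];cv2.imwrite("pics/s1.png",cv2.convertScaleAbs(cv2.resize(a,(540,597),interpolation=cv2.INTER_CUBIC),alpha=1.4))
E
```

```text
(no output)
```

View pics/tt.png

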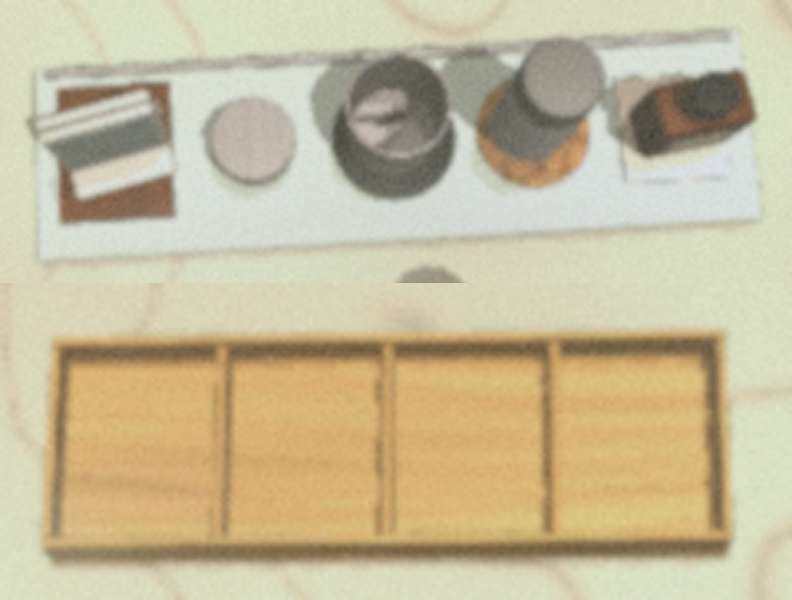

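View pics/s1.png

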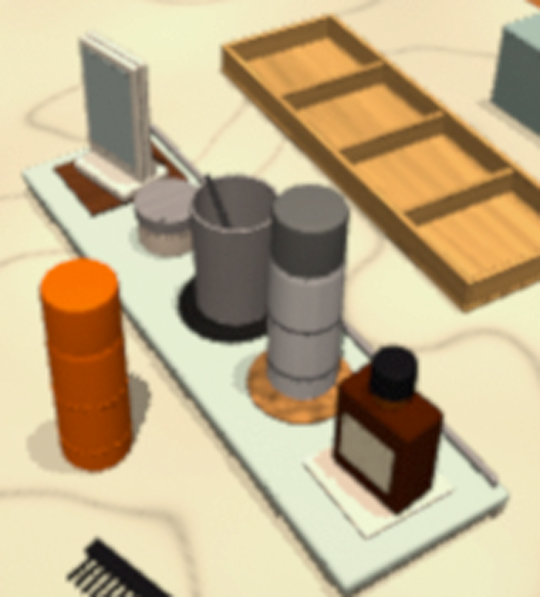

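Cropped view readings, in crop pixels: cup rim (399,107), can lid (564,80), bottle cap (712,97), mirror top strip from (35,130) to (153,97). The tweezers lean left, to (350,108). The side crop shows the can lid at (311,207), the cup rim at (236,205), the cap at (393,362) and the mirror top at (115,52).

```bash
cat > h.py <<'E'
import numpy as np
def w(c,u,v,z):
    K,T=c["K"],c["camera_from_world"];R=T[:3,:3];C=-R.T@T[:3,3]
    d=R.T@np.array([(u-K[0,2])/K[0,0],-(v-K[1,2])/K[1,1],-1])
    return np.round((C+d*(z-C[2])/d[2])[:2],4)
def proj(c,p):
    K,T=c["K"],c["camera_from_world"];q=T[:3,:3]@np.array(p)+T[:3,3]
    return K[0,0]*q[0]/-q[2]+K[0,2],K[1,1]*-q[1]/-q[2]+K[1,2]
E
python3 - <<'E'
import numpy as np
from h import *
t,s=np.load("top0.npz"),np.load("side0.npz")
A=lambda u,v,z:w(t,235+u/3.3,190+v/3.3,z)
B=lambda u,v,z:w(t,200+u/3.96,95+(v-283)/3.96,z)
S=lambda u,v,z:w(s,235+u/2.842,140+v/2.842,z)
for n,ps,f in [("shelf",[(38,72,.022),(737,32,.022),(762,217,.022),(40,260,.022)],A),
("padmir",[(60,85,.026),(172,85,.026),(174,215,.026),(60,220,.026)],A),
("mirtop back/front L R",[(35,119,.141),(148,90,.141),(40,137,.141),(158,103,.141)],A),
("mirfoot BR,BL",[(172,160,.036),(80,197,.036)],A),
("jar",[(251,138,.058)],A),("cup rim,tw",[(399,107,.111),(350,108,.131)],A),("cuppad",[(394,137,.026)],A),("can",[(564,80,.166)],A),("canpad",[(534,130,.026)],A),
("cap",[(712,97,.124)],A),("bot top",[(650,85,.096),(745,72,.096),(755,118,.096),(645,152,.03),(663,128,.096)],A),
("tray",[(52,342,.03),(723,333,.03),(728,540,.03),(44,540,.03)],B),
("S can",[(311,207,.166)],S),("S cup",[(236,205,.111)],S),("S cap",[(393,362,.124)],S),("S mirtop L R",[(83,37,.141),(147,68,.141),(138,72,.141)],S),("S bot",[(333,462,.026),(400,510,.026),(436,477,.026),(383,440,.096),(441,410,.096),(342,378,.096)],S),("S tray",[(222,47,.03),(330,17,.03),(467,285,.03)],S)]:
    print(n,[f(*p).tolist() for p in ps])
E
```

```text
shelf [[0.503, 0.1364], [0.4996, -0.2974], [0.3844, -0.297], [0.3873, 0.1381]]
padmir [[0.493, 0.1225], [0.4884, 0.0538], [0.4084, 0.0562], [0.41, 0.1248]]
mirtop back/front L R [[0.4491, 0.1193], [0.461, 0.0582], [0.4391, 0.1169], [0.4535, 0.0531]]
mirfoot BR,BL [[0.4402, 0.0551], [0.4215, 0.111]]
jar [[0.4464, 0.0065]]
cup rim,tw [[0.4486, -0.078], [0.4459, -0.05]]
cuppad [[0.4471, -0.0796]]
can [[0.4463, -0.161]]
canpad [[0.4458, -0.1649]]
cap [[0.4402, -0.2484]]
bot top [[0.4548, -0.222], [0.4587, -0.2767], [0.432, -0.2787], [0.4272, -0.2297], [0.4297, -0.2263]]
tray [[0.7295, 0.201], [0.7101, -0.1609], [0.5927, -0.1524], [0.6169, 0.206]]
S can [[0.4462, -0.1633]]
S cup [[0.4473, -0.0821]]
S cap [[0.4392, -0.2526]]
S mirtop L R [[0.4363, 0.1105], [0.4557, 0.0489], [0.4479, 0.0476]]
S bot [[0.4232, -0.229], [0.4356, -0.2771], [0.468, -0.27], [0.4183, -0.2746], [0.4577, -0.2749], [0.4259, -0.2275]]
S tray [[0.6097, 0.2004], [0.7238, 0.1925], [0.5892, -0.1568]]
```

```bash
python3 - <<'E'
import cv2
t=cv2.imread("pics/top0.png");s=cv2.imread("pics/side0.png")
f=lambda a:cv2.convertScaleAbs(cv2.resize(a,(400,300),interpolation=cv2.INTER_CUBIC),alpha=1.5)
o=cv2.vconcat([cv2.hconcat([f(t[205:250,415:475]),f(t[208:268,240:320])]),cv2.hconcat([f(s[255:330,330:430]),f(s[140:230,240:360])])])
cv2.imwrite("pics/z.png",o)
E
```

```text
(no output)
```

View pics/z.png

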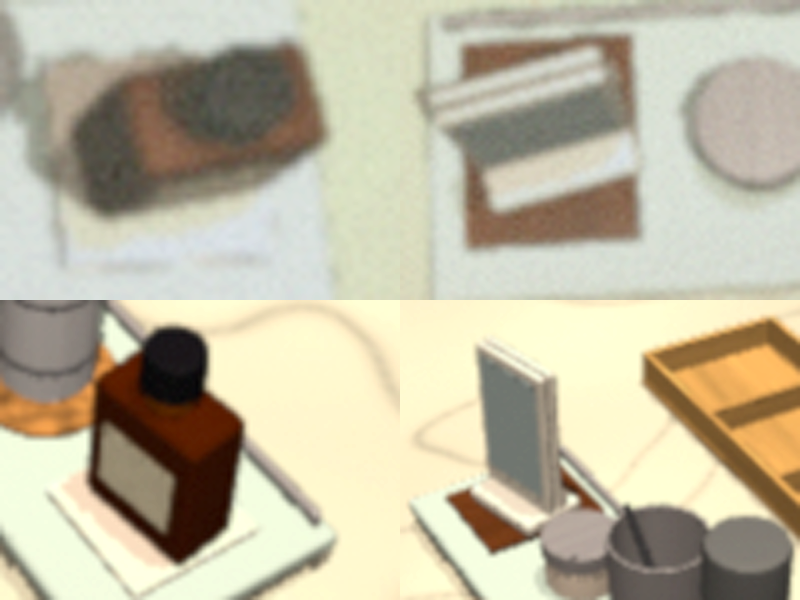

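The bottle is turned noticeably. Its top-view top face is at (130,80),(300,42),(325,135),(155,180), and its base corners in the side crop are (90,490),(182,562),(230,525). The mirror's foot front edge runs (490,210)-(638,168).

```bash
python3 - <<'E'
import numpy as np
from h import *
t,s=np.load("top0.npz"),np.load("side0.npz")
A=lambda u,v,z:w(t,415+u/6.667,205+v/6.667,z)
M=lambda u,v,z:w(t,240+(u-400)/5,208+v/5,z)
S=lambda u,v,z:w(s,330+u/4,255+(v-300)/4,z)
N=lambda u,v,z:w(s,240+(u-400)/3.333,140+(v-300)/3.333,z)
def P(n,f,z,*p):
    q=[f(*a,z) for a in p];print(n,[i.tolist() for i in q]," yaws",[round(float(np.degrees(np.arctan2(*(lambda d:(-d[0],d[1]))(q[i]-q[i+1])))),1) for i in range(len(q)-1)])
P("bt top",A,.096,(130,80),(300,42));P("bt top f",A,.096,(155,180),(325,135));P("bt base f",A,.026,(108,213),(310,150))
P("bs top",S,.096,(98,382),(188,455),(242,425));P("bs base",S,.026,(90,490),(182,562),(230,525))
P("mt back",M,.141,(425,92),(598,42));P("mt front",M,.141,(437,120),(610,80));P("foot",M,.036,(490,210),(638,168))
P("ms",N,.141,(478,340),(545,380),(556,375))
E
```

```text
bt top [[0.4521, -0.2264], [0.4598, -0.2754]]  yaws [8.9]
bt top f [[0.4234, -0.2299], [0.4329, -0.2788]]  yaws [11.0]
bt base f [[0.4259, -0.2319], [0.441, -0.2948]]  yaws [13.5]
bs top [[0.4217, -0.2311], [0.4288, -0.2787], [0.4555, -0.2782]]  yaws [8.5, 91.1]
bs base [[0.4237, -0.2292], [0.434, -0.2785], [0.4622, -0.2746]]  yaws [11.8, 97.9]
mt back [[0.4486, 0.1204], [0.4626, 0.0586]]  yaws [12.8]
mt front [[0.4382, 0.1164], [0.4485, 0.0549]]  yaws [9.5]
foot [[0.4211, 0.1134], [0.4339, 0.0545]]  yaws [12.3]
ms [[0.4367, 0.115], [0.4501, 0.052], [0.4584, 0.0534]]  yaws [12.0, 99.6]
```

{"name": "carry_out", "arguments": {"motion": [0, 0, 0.352, -0.806, -0.669, -0.08, -1, 0, 0, 0.352, -0.806, -0.669, -0.08, -1, 0, 0, 0.352, -0.806, -0.669, -0.08, -1, 0, 0, 0.352, -0.806, -0.669, -0.08, -1, 0, 0, 0.352, -0.806, -0.669, -0.08, -1, 0, 0, 0.352, -0.806, -0.669, -0.08, -1, 0, 0, 0.352, -0.806, -0.669, -0.08, -1, 0, 0, 0.352, -0.806, -0.669, -0.08, -1]}}

```text
clock: 1.1
position: [0.3406, 0.2293, 0.2512]
ee_rot: [-2.218, -2.225, 0.0]
ft_force: [-0.2, -1.4, -0.3]
width: 0.0849
gripper_force: 0.0
```

{"name": "carry_out", "arguments": {"motion": [0, 0, 0, -1, 0.42, 0, -1, 0, 0, 0, -1, 0.42, 0, -1, 0, 0, 0, -1, 0.42, 0, -1, 0, 0, 0, -1, 0.42, 0, -1, 0, 0, 0, -1, 0.42, 0, -1, 0, 0, 0, -1, 0.42, 0, -1]}}

```text
clock: 1.85
position: [0.4459, -0.0218, 0.2509]
ee_rot: [-2.221, -2.221, 0.001]
ft_force: [-0.5, 0.4, -0.3]
width: 0.0856
gripper_force: 0.0
```

{"name": "carry_out", "arguments": {"motion": [0, 0, 0, -0.564, 0, 0, -1, 0, 0, 0, -0.564, 0, 0, -1, 0, 0, 0, -0.564, 0, 0, -1, 0, 0, 0, -0.564, 0, 0, -1]}}

```text
clock: 2.35
position: [0.4453, -0.1614, 0.2512]
ee_rot: [-2.221, -2.221, -0.0]
ft_force: [-0.4, 0.7, -0.9]
width: 0.0854
gripper_force: 0.0
```

{"name": "carry_out", "arguments": {"motion": [0, 0, 0, 0, 0, 0.15, -1, 0, 0, 0, 0, 0, 0.3, -1, 0, 0, 0, 0, 0, 0.45, -1, 0, 0, 0, 0, 0, 0.556, -1, 0, 0, 0, 0, 0, 0.556, -1]}}

```text
clock: 2.98
position: [0.4446, -0.1596, 0.1114]
ee_rot: [-2.217, -2.221, 0.001]
ft_force: [-0.4, 0.1, 0.2]
width: 0.0853
gripper_force: 0.0
```

{"name": "carry_out", "arguments": {"motion": [0, 0, 0, 0, 0, 0, 1, 0, 0, 0, 0, 0, 0, 1, 0, 0, 0, 0, 0, 0, 1, 0, 0, 0, 0, 0, 0, 1, 0, 0, 0, 0, 0, 0, 1, 0, 0, 0, 0, 0, 0, 1]}}

```text
clock: 3.72
position: [0.4465, -0.1623, 0.1137]
ee_rot: [2.22, 2.219, 0.002]
ft_force: [1.6, 1.4, 9.3]
width: 0.0436
gripper_force: 60.0
```

{"name": "carry_out", "arguments": {"motion": [0, 0, 0, 0, 0, -0.06, 1, 0, 0, 0, 0, 0, -0.2, 1, 0, 0, 0, 0, 0, -0.35, 1, 0, 0, 0, 0, 0, -0.5, 1, 0, 0, 0, 0, 0, -0.5, 1]}}

```text
clock: 4.35
position: [0.4464, -0.1625, 0.2398]
ee_rot: [2.219, 2.217, 0.002]
ft_force: [0.6, -0.8, -3.1]
width: 0.0441
gripper_force: 61.4
```

{"name": "carry_out", "arguments": {"motion": [0, 0, 0, 0.092, 0.141, 0, 1, 0, 0, 0, 0.184, 0.281, 0, 1, 0, 0, 0, 0.276, 0.422, 0, 1, 0, 0, 0, 0.368, 0.563, 0, 1, 0, 0, 0, 0.46, 0.703, 0, 1, 0, 0, 0, 0.552, 0.844, 0, 1, 0, 0, 0, 0.552, 0.844, 0, 1]}}

```text
clock: 5.22
position: [0.6578, -0.0226, 0.235]
ee_rot: [-2.219, -2.221, 0.002]
ft_force: [-0.5, -1.2, -2.7]
width: 0.0441
gripper_force: 61.8
```

```bash
python3 - <<'E'
from cell import ctrl,capture
import cv2,numpy as np
f=lambda a:cv2.convertScaleAbs(cv2.resize(a,(792,297),interpolation=cv2.INTER_CUBIC),alpha=1.5)
o=[]
for n in("top","side"):
    c=capture(n);np.savez(f"{n}1.npz",**c);a=c["frame"][:,:,::-1]
    cv2.imwrite(f"pics/{n}1.png",a)
    o.append(f(a[95:170,200:400]) if n=="top" else f(a[80:260,245:485]) )
cv2.imwrite("pics/c1.png",cv2.vconcat([o[0],o[1]]))
print(ctrl.get_state()["position"])
E
```

```text
[ 0.65616396 -0.02395155  0.23611744]
```

View pics/c1.png

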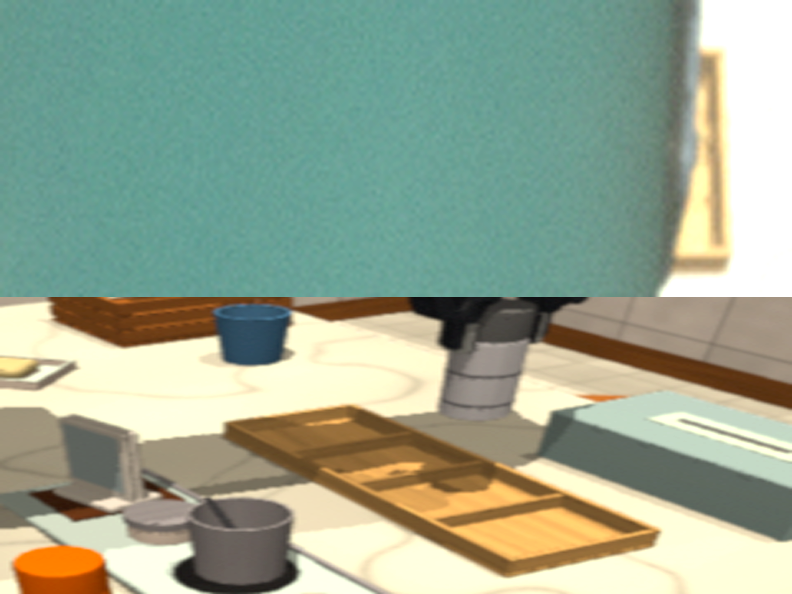

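The can hangs upright from the gripper over bay 3. The side crop shows the tray corners at (227,425), (355,407), (657,532) and (508,562). I'll refine the tray pose with these.

```bash
python3 - <<'E'
import numpy as np
from h import *
from scipy.optimize import least_squares as L
t,s=np.load("top0.npz"),np.load("side0.npz")
a=[(.06,.1825),(.06,-.1825),(-.06,-.1825),(-.06,.1825)]
T=[(200+u/3.96,95+(v-283)/3.96) for u,v in[(52,342),(723,333),(728,540),(44,540)]]
S=[(245+u/3.3,80+(v-297)/1.65) for u,v in[(355,407),(657,532),(508,562),(227,425)]]
print([w(s,*p,.03).tolist() for p in S])
def r(p,use=(1,1)):
    c,d=np.cos(p[2]),np.sin(p[2]);o=[]
    for cam,px,k in((t,T,use[0]),(s,S,use[1])):
        for (x,y),q in zip(a,px):o+=list(k*(np.array(proj(cam,(p[0]+c*x-d*y,p[1]+d*x+c*y,.03)))-q))
    return np.array(o)
for u in((1,1),(1,0),(0,1)):
    q=L(r,[.66,.02,-.06],args=(u,));print(u,q.x.round(4),q.fun.round(1))
E
```

```text
[[0.725, 0.1875], [0.7037, -0.1647], [0.588, -0.1571], [0.6085, 0.1952]]
(1, 1) [ 0.6612  0.0222 -0.0652] [ 0.3 -1.5  1.4  0.3  1.9  1.4 -1.1  1.7 -0.4 -2.9  1.6 -1.2  0.2 -0.6
 -1.1 -2.8]
(1, 0) [ 0.6625  0.0234 -0.0608] [-0.5 -1.7  0.6 -0.6  1.4  0.4 -1.5  1.5 -0.  -0.   0.  -0.   0.  -0.
 -0.  -0. ]
(0, 1) [ 0.6579  0.0185 -0.0709] [ 0.  -0.   0.   0.   0.   0.   0.   0.  -0.2 -2.   1.5  0.6 -0.4  1.2
 -1.1 -1.9]
```

{"name": "carry_out", "arguments": {"motion": [0, 0, 0, 0, 0, 0.12, 1, 0, 0, 0, 0, 0, 0.24, 1, 0, 0, 0, 0, 0, 0.36, 1, 0, 0, 0, 0, 0, 0.46, 1, 0, 0, 0, 0, 0, 0.53, 1, 0, 0, 0, 0, 0, 0.56, 1, 0, 0, 0, 0, 0, 0.572, 1, 0, 0, 0, 0, 0, 0.572, 1]}}

```text
clock: 6.32
position: [0.6566, -0.0243, 0.0948]
ee_rot: [2.222, 2.22, 0.001]
ft_force: [0.2, 0.1, -2.0]
width: 0.0443
gripper_force: 61.8
```

{"name": "carry_out", "arguments": {"motion": [0, 0, 0, 0, 0, 0.006, 1, 0, 0, 0, 0, 0, 0.01, 1, 0, 0, 0, 0, 0, 0.01, 1]}}

```text
clock: 6.7
position: [0.6569, -0.0242, 0.0927]
ee_rot: [2.221, 2.22, 0.001]
ft_force: [-1.0, -0.0, 5.7]
width: 0.0439
gripper_force: 62.2
```

{"name": "carry_out", "arguments": {"motion": [0, 0, 0, 0, 0, 0, -1, 0, 0, 0, 0, 0, 0, -1, 0, 0, 0, 0, 0, 0, -1, 0, 0, 0, 0, 0, 0, -1, 0, 0, 0, 0, 0, -0.1, -1, 0, 0, 0, 0, 0, -0.3, -1, 0, 0, 0, 0, 0, -0.55, -1, 0, 0, 0, 0, 0, -0.55, -1]}}

```text
clock: 7.7
position: [0.6582, -0.0244, 0.2341]
ee_rot: [2.218, 2.216, 0.007]
ft_force: [1.1, -0.6, -0.3]
width: 0.0857
gripper_force: 0.0
```

{"name": "carry_out", "arguments": {"motion": [0, 0, -0.058, -0.912, -0.86, 0, -1, 0, 0, -0.058, -0.912, -0.86, 0, -1, 0, 0, -0.058, -0.912, -0.86, 0, -1, 0, 0, -0.058, -0.912, -0.86, 0, -1, 0, 0, -0.058, -0.912, -0.86, 0, -1, 0, 0, -0.058, -0.912, -0.86, 0, -1, 0, 0, -0.058, -0.912, -0.86, 0, -1, 0, 0, -0.058, -0.912, -0.86, 0, -1]}}

```text
clock: 8.7
position: [0.442, -0.2511, 0.229]
ee_rot: [-2.009, -2.415, -0.0]
ft_force: [0.0, -0.4, -0.0]
width: 0.0855
gripper_force: 0.0
```

```bash
python3 - <<'E'
from cell import ctrl,capture
import cv2,numpy as np
c=capture("side");np.savez("side2.npz",**c);a=c["frame"][:,:,::-1]
cv2.imwrite("pics/c2.png",cv2.convertScaleAbs(cv2.resize(a[90:390,220:480],(520,600),interpolation=cv2.INTER_CUBIC),alpha=1.3))
s=ctrl.get_state();print(s["position"],s["ee_rot"],s["joints"])
E
```

```text
[ 0.44200269 -0.25109032  0.22906828] [-2.00885013e+00 -2.41500568e+00 -1.11222622e-04] [-6.77078718e-01  2.35414155e-01 -9.28338535e-02  1.24284522e+00
  7.58014208e-05  7.10610319e-01]
```

View pics/c2.png

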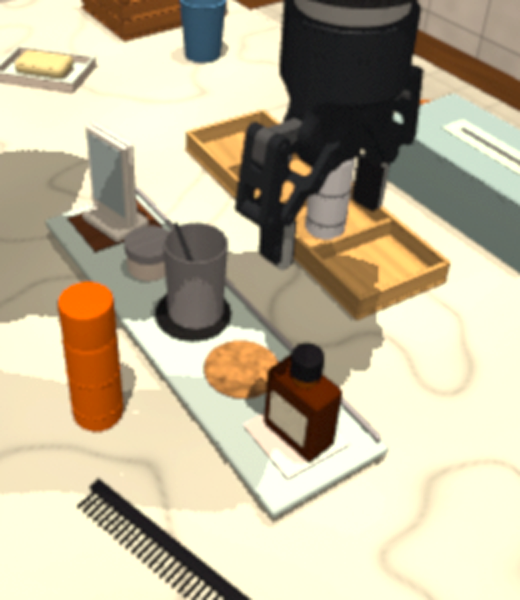

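The can stands upright in bay 3 and the open gripper is above the bottle. Descending onto the bottle.

{"name": "carry_out", "arguments": {"motion": [0, 0, 0, 0, 0, 0.18, -1, 0, 0, 0, 0, 0, 0.36, -1, 0, 0, 0, 0, 0, 0.5, -1, 0, 0, 0, 0, 0, 0.6, -1, 0, 0, 0, 0, 0, 0.656, -1, 0, 0, 0, 0, 0, 0.656, -1]}}

```text
clock: 9.5
position: [0.4414, -0.2514, 0.0649]
ee_rot: [-2.009, -2.414, -0.0]
ft_force: [-0.8, -0.2, -0.5]
width: 0.0854
gripper_force: 0.0
```

{"name": "carry_out", "arguments": {"motion": [0, 0, 0, 0, 0, 0, 1, 0, 0, 0, 0, 0, 0, 1, 0, 0, 0, 0, 0, 0, 1, 0, 0, 0, 0, 0, 0, 1, 0, 0, 0, 0, 0, 0, 1, 0, 0, 0, 0, 0, 0, 1, 0, 0, 0, 0, 0, 0, 1]}}

```text
clock: 10.38
position: [0.4416, -0.2522, 0.0659]
ee_rot: [2.01, 2.413, 0.0]
ft_force: [-0.6, 0.6, 6.2]
width: 0.0315
gripper_force: 58.2
```

{"name": "carry_out", "arguments": {"motion": [0, 0, 0, 0, 0, -0.06, 1, 0, 0, 0, 0, 0, -0.2, 1, 0, 0, 0, 0, 0, -0.35, 1, 0, 0, 0, 0, 0, -0.5, 1, 0, 0, 0, 0, 0, -0.5, 1]}}

```text
clock: 11.0
position: [0.4422, -0.2527, 0.1925]
ee_rot: [2.009, 2.41, 0.0]
ft_force: [0.2, -0.1, -3.3]
width: 0.0315
gripper_force: 59.7
```

{"name": "carry_out", "arguments": {"motion": [0, 0, 0.013, 0.065, 0.154, 0, 1, 0, 0, 0.026, 0.13, 0.308, 0, 1, 0, 0, 0.04, 0.195, 0.461, 0, 1, 0, 0, 0.053, 0.26, 0.615, 0, 1, 0, 0, 0.066, 0.325, 0.769, 0, 1, 0, 0, 0.079, 0.39, 0.923, 0, 1, 0, 0, 0.079, 0.39, 0.923, 0, 1]}}

```text
clock: 11.88
position: [0.6519, -0.1127, 0.1879]
ee_rot: [-2.291, -2.147, 0.001]
ft_force: [-1.4, 0.1, -1.7]
width: 0.0314
gripper_force: 60.2
```

{"name": "carry_out", "arguments": {"motion": [0, 0, 0, 0, 0, 0.12, 1, 0, 0, 0, 0, 0, 0.24, 1, 0, 0, 0, 0, 0, 0.36, 1, 0, 0, 0, 0, 0, 0.46, 1, 0, 0, 0, 0, 0, 0.53, 1, 0, 0, 0, 0, 0, 0.56, 1, 0, 0, 0, 0, 0, 0.572, 1, 0, 0, 0, 0, 0, 0.572, 1]}}

```text
clock: 12.88
position: [0.6507, -0.1146, 0.0476]
ee_rot: [2.294, 2.146, 0.0]
ft_force: [-0.4, -0.6, -2.5]
width: 0.031
gripper_force: 60.2
```

{"name": "carry_out", "arguments": {"motion": [0, 0, 0, 0, 0, 0.006, 1, 0, 0, 0, 0, 0, 0.01, 1, 0, 0, 0, 0, 0, 0.01, 1]}}

```text
clock: 13.25
position: [0.6509, -0.1145, 0.045]
ee_rot: [2.294, 2.146, 0.0]
ft_force: [0.5, -0.4, -1.6]
width: 0.031
gripper_force: 60.2
```

No contact yet; lowering further in small steps.

{"name": "carry_out", "arguments": {"motion": [0, 0, 0, 0, 0, 0.004, 1, 0, 0, 0, 0, 0, 0.006, 1, 0, 0, 0, 0, 0, 0.006, 1]}}

```text
clock: 13.62
position: [0.6511, -0.1146, 0.0449]
ee_rot: [2.293, 2.145, 0.001]
ft_force: [-5.6, 1.1, 16.0]
width: 0.031
gripper_force: 61.7
```

{"name": "carry_out", "arguments": {"motion": [0, 0, 0, 0, 0, 0, -1, 0, 0, 0, 0, 0, 0, -1, 0, 0, 0, 0, 0, 0, -1, 0, 0, 0, 0, 0, 0, -1, 0, 0, 0, 0, 0, -0.2, -1, 0, 0, 0, 0, 0, -0.4, -1, 0, 0, 0, 0, 0, -0.7, -1, 0, 0, 0, 0, 0, -0.7, -1]}}

```text
clock: 14.62
position: [0.652, -0.1148, 0.2225]
ee_rot: [2.291, 2.142, 0.005]
ft_force: [-0.1, -0.1, -1.2]
width: 0.0858
gripper_force: 0.0
```

```bash
cat > go.py <<'E'
import sys,numpy as np
from cell import ctrl
from scipy.spatial.transform import Rotation as R
x,y,z,a=map(float,sys.argv[1:])
s=ctrl.get_state();r=R.from_rotvec(s["ee_rot"]).as_matrix()
cur=np.degrees(np.arctan2(r[1,1],r[0,1]))
print(s["clock"],s["position"],cur,"turn",(cur-a)/180,"shift",(r.T@(np.array([x,y,z])-s["position"])/.25).round(3))
E
python3 go.py .449 .086 .22 12
```

```text
14.625 [ 0.65195087 -0.11475819  0.22247927] -3.8245691605783807 turn -0.08791427311432434 shift [ 0.747 -0.864  0.004]
```

{"name": "carry_out", "arguments": {"motion": [0, 0, -0.088, 0.747, -0.864, 0, -1, 0, 0, -0.088, 0.747, -0.864, 0, -1, 0, 0, -0.088, 0.747, -0.864, 0, -1, 0, 0, -0.088, 0.747, -0.864, 0, -1, 0, 0, -0.088, 0.747, -0.864, 0, -1, 0, 0, -0.088, 0.747, -0.864, 0, -1, 0, 0, -0.088, 0.747, -0.864, 0, -1, 0, 0, -0.088, 0.747, -0.864, 0, -1]}}

```text
clock: 15.62
position: [0.4483, 0.0857, 0.2179]
ee_rot: [-1.978, -2.44, 0.001]
ft_force: [0.3, -1.0, -0.1]
width: 0.0855
gripper_force: 0.0
```

```bash
python3 - <<'E'
from cell import ctrl,capture
import cv2,numpy as np
c=capture("side");np.savez("side3.npz",**c);a=c["frame"][:,:,::-1]
cv2.imwrite("pics/c3.png",cv2.convertScaleAbs(cv2.resize(a[80:330,220:460],(576,600),interpolation=cv2.INTER_CUBIC),alpha=1.3))
E
python3 go.py .449 .086 .095 12
```

```text
15.675 [0.44824275 0.08573432 0.2179247 ] 11.952982267229538 turn -0.00026120962650256395 shift [0.    0.003 0.492]
```

View pics/c3.png

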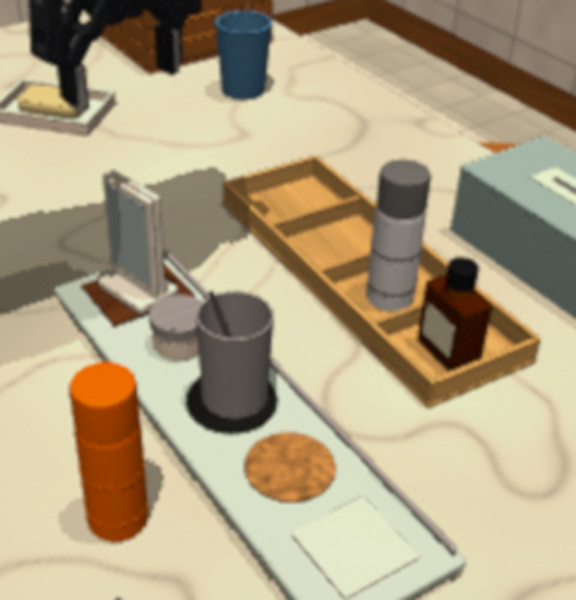

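The bottle stands in bay 4 and the can in bay 3. Now the mirror.

{"name": "carry_out", "arguments": {"motion": [0, 0, 0, 0, 0.002, 0.12, -1, 0, 0, 0, 0, 0.002, 0.25, -1, 0, 0, 0, 0, 0.002, 0.38, -1, 0, 0, 0, 0, 0.002, 0.46, -1, 0, 0, 0, 0, 0.002, 0.492, -1, 0, 0, 0, 0, 0.002, 0.492, -1]}}

```text
clock: 16.42
position: [0.4483, 0.0862, 0.0952]
ee_rot: [-1.977, -2.441, 0.001]
ft_force: [-0.4, -0.4, 1.0]
width: 0.0855
gripper_force: 0.0
```

{"name": "carry_out", "arguments": {"motion": [0, 0, 0, 0, 0, 0, 1, 0, 0, 0, 0, 0, 0, 1, 0, 0, 0, 0, 0, 0, 1, 0, 0, 0, 0, 0, 0, 1, 0, 0, 0, 0, 0, 0, 1, 0, 0, 0, 0, 0, 0, 1, 0, 0, 0, 0, 0, 0, 1, 0, 0, 0, 0, 0, 0, 1]}}

```text
clock: 17.42
position: [0.4482, 0.0865, 0.0953]
ee_rot: [-1.977, -2.442, -0.0]
ft_force: [-0.6, 0.9, 1.9]
width: 0.0137
gripper_force: 61.7
```

{"name": "carry_out", "arguments": {"motion": [0, 0, 0, 0, 0, -0.06, 1, 0, 0, 0, 0, 0, -0.2, 1, 0, 0, 0, 0, 0, -0.35, 1, 0, 0, 0, 0, 0, -0.5, 1, 0, 0, 0, 0, 0, -0.5, 1]}}

```text
clock: 18.05
position: [0.4492, 0.0864, 0.2223]
ee_rot: [1.975, 2.439, 0.004]
ft_force: [0.0, 0.4, -2.0]
width: 0.0135
gripper_force: 61.3
```

```bash
python3 go.py .669 .156 .22 -3.7
```

```text
18.05 [0.44923204 0.08643318 0.22227956] 12.012354531213731 turn 0.08729085850674295 shift [0.089 0.918 0.012]
```

{"name": "carry_out", "arguments": {"motion": [0, 0, 0.015, 0.015, 0.153, 0, 1, 0, 0, 0.029, 0.03, 0.306, 0, 1, 0, 0, 0.044, 0.045, 0.459, 0, 1, 0, 0, 0.058, 0.06, 0.612, 0, 1, 0, 0, 0.073, 0.074, 0.765, 0, 1, 0, 0, 0.087, 0.089, 0.918, 0, 1, 0, 0, 0.087, 0.089, 0.918, 0, 1]}}

```text
clock: 18.92
position: [0.6693, 0.1564, 0.2173]
ee_rot: [-2.29, -2.148, 0.004]
ft_force: [-0.3, -0.9, -2.1]
width: 0.0133
gripper_force: 61.3
```

{"name": "carry_out", "arguments": {"motion": [0, 0, 0, 0, 0, 0.12, 1, 0, 0, 0, 0, 0, 0.24, 1, 0, 0, 0, 0, 0, 0.36, 1, 0, 0, 0, 0, 0, 0.46, 1, 0, 0, 0, 0, 0, 0.53, 1, 0, 0, 0, 0, 0, 0.56, 1, 0, 0, 0, 0, 0, 0.572, 1, 0, 0, 0, 0, 0, 0.572, 1]}}

```text
clock: 19.92
position: [0.668, 0.156, 0.0777]
ee_rot: [2.291, 2.15, 0.001]
ft_force: [-0.1, -0.1, -1.9]
width: 0.0133
gripper_force: 61.4
```

{"name": "carry_out", "arguments": {"motion": [0, 0, 0, 0, 0, 0.004, 1, 0, 0, 0, 0, 0, 0.008, 1, 0, 0, 0, 0, 0, 0.008, 1]}}

```text
clock: 20.3
position: [0.668, 0.156, 0.0754]
ee_rot: [2.291, 2.15, 0.0]
ft_force: [0.3, -0.1, -1.3]
width: 0.013
gripper_force: 61.4
```

{"name": "carry_out", "arguments": {"motion": [0, 0, 0, 0, 0, 0.003, 1, 0, 0, 0, 0, 0, 0.005, 1, 0, 0, 0, 0, 0, 0.005, 1]}}

```text
clock: 20.68
position: [0.6681, 0.156, 0.0743]
ee_rot: [2.291, 2.149, 0.001]
ft_force: [0.1, -1.2, 4.1]
width: 0.0136
gripper_force: 62.0
```

{"name": "carry_out", "arguments": {"motion": [0, 0, 0, 0, 0, 0, -1, 0, 0, 0, 0, 0, 0, -1, 0, 0, 0, 0, 0, 0, -1, 0, 0, 0, 0, 0, 0, -1, 0, 0, 0, 0, 0, -0.2, -1, 0, 0, 0, 0, 0, -0.4, -1, 0, 0, 0, 0, 0, -0.6, -1, 0, 0, 0, 0, 0, -0.6, -1]}}

```text
clock: 21.68
position: [0.6694, 0.1561, 0.2279]
ee_rot: [2.288, 2.147, 0.008]
ft_force: [0.4, -0.9, -0.2]
width: 0.0853
gripper_force: 0.0
```

```bash
python3 go.py .448 -.080 .22 0
```

```text
21.675 [0.66940056 0.15613388 0.22793306] -3.6470461380632107 turn -0.020261367433684504 shift [-0.999 -0.824  0.025]
```

{"name": "carry_out", "arguments": {"motion": [0, 0, -0.02, -0.999, -0.824, 0, -1, 0, 0, -0.02, -0.999, -0.824, 0, -1, 0, 0, -0.02, -0.999, -0.824, 0, -1, 0, 0, -0.02, -0.999, -0.824, 0, -1, 0, 0, -0.02, -0.999, -0.824, 0, -1, 0, 0, -0.02, -0.999, -0.824, 0, -1, 0, 0, -0.02, -0.999, -0.824, 0, -1, 0, 0, -0.02, -0.999, -0.824, 0, -1]}}

```text
clock: 22.68
position: [0.4472, -0.0795, 0.2237]
ee_rot: [-2.221, -2.221, -0.0]
ft_force: [0.8, 0.6, -0.8]
width: 0.0854
gripper_force: 0.0
```

```bash
python3 - <<'E'
from cell import ctrl,capture
import cv2,numpy as np
c=capture("side");np.savez("side4.npz",**c);a=c["frame"][:,:,::-1]
cv2.imwrite("pics/c4.png",cv2.convertScaleAbs(cv2.resize(a[80:330,220:460],(576,600),interpolation=cv2.INTER_CUBIC),alpha=1.3))
E
python3 go.py .448 -.080 .077 0
```

```text
22.725 [ 0.44721781 -0.07943669  0.22365207] 0.02712387390653282 turn 0.00015068818836962679 shift [-0.002  0.003  0.587]
```

View pics/c4.png

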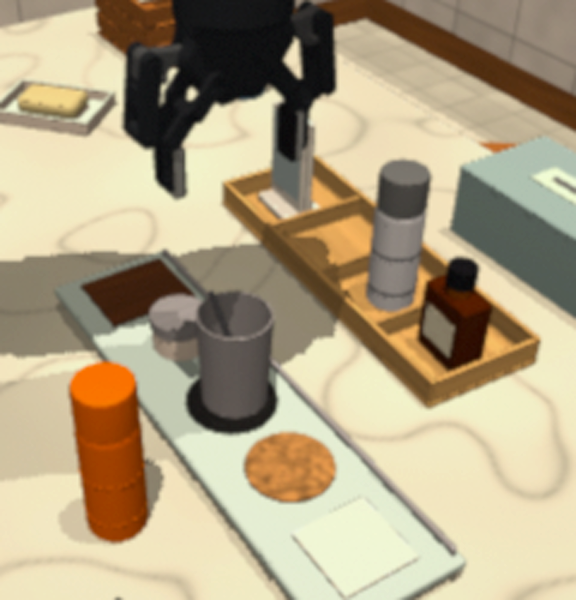

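The mirror stands upright in bay 1. Before descending I'll check the clearance to the orange can, whose lid is at (388,292) in the top view.

```bash
python3 -c "
from h import *
print(w(np.load('top0.npz'),388,292,.14),w(np.load('side0.npz'),263,241,.14))"
```

```text
[ 0.3185 -0.1208] [ 0.3168 -0.1273]
```

{"name": "carry_out", "arguments": {"motion": [0, 0, 0, -0.002, 0.002, 0.15, -1, 0, 0, 0, -0.002, 0.002, 0.28, -1, 0, 0, 0, -0.002, 0.002, 0.4, -1, 0, 0, 0, -0.002, 0.002, 0.52, -1, 0, 0, 0, -0.002, 0.002, 0.587, -1, 0, 0, 0, -0.002, 0.002, 0.587, -1]}}

```text
clock: 23.48
position: [0.4468, -0.0798, 0.0763]
ee_rot: [-2.219, -2.22, 0.001]
ft_force: [0.2, 0.1, 0.3]
width: 0.0856
gripper_force: 0.0
```

{"name": "carry_out", "arguments": {"motion": [0, 0, 0, 0, 0, 0, 1, 0, 0, 0, 0, 0, 0, 1, 0, 0, 0, 0, 0, 0, 1, 0, 0, 0, 0, 0, 0, 1, 0, 0, 0, 0, 0, 0, 1, 0, 0, 0, 0, 0, 0, 1]}}

```text
clock: 24.22
position: [0.4481, -0.0809, 0.0785]
ee_rot: [2.221, 2.219, 0.002]
ft_force: [-0.3, 0.8, 7.7]
width: 0.0586
gripper_force: 62.4
```

{"name": "carry_out", "arguments": {"motion": [0, 0, 0, 0, 0, -0.06, 1, 0, 0, 0, 0, 0, -0.2, 1, 0, 0, 0, 0, 0, -0.35, 1, 0, 0, 0, 0, 0, -0.5, 1, 0, 0, 0, 0, 0, -0.5, 1]}}

```text
clock: 24.85
position: [0.4483, -0.0811, 0.205]
ee_rot: [2.219, 2.217, 0.003]
ft_force: [0.4, -0.3, -1.6]
width: 0.0589
gripper_force: 64.7
```

```bash
python3 go.py .663 .066 .2 -3.7
```

```text
24.85 [ 0.44832457 -0.08107038  0.20504604] -0.04027364434948879 turn 0.020331813086947283 shift [0.589 0.858 0.023]
```

{"name": "carry_out", "arguments": {"motion": [0, 0, 0.02, 0.098, 0.143, 0, 1, 0, 0, 0.02, 0.196, 0.286, 0, 1, 0, 0, 0.02, 0.295, 0.429, 0, 1, 0, 0, 0.02, 0.393, 0.572, 0, 1, 0, 0, 0.02, 0.491, 0.715, 0, 1, 0, 0, 0.02, 0.589, 0.858, 0, 1, 0, 0, 0.02, 0.589, 0.858, 0, 1]}}

```text
clock: 25.72
position: [0.663, 0.068, 0.2003]
ee_rot: [-2.288, -2.151, 0.001]
ft_force: [-0.4, 0.4, -1.2]
width: 0.0585
gripper_force: 65.1
```

{"name": "carry_out", "arguments": {"motion": [0, 0, 0, 0, 0, 0.12, 1, 0, 0, 0, 0, 0, 0.24, 1, 0, 0, 0, 0, 0, 0.36, 1, 0, 0, 0, 0, 0, 0.46, 1, 0, 0, 0, 0, 0, 0.53, 1, 0, 0, 0, 0, 0, 0.56, 1, 0, 0, 0, 0, 0, 0.572, 1, 0, 0, 0, 0, 0, 0.572, 1]}}

```text
clock: 26.72
position: [0.6617, 0.0663, 0.0597]
ee_rot: [2.291, 2.149, 0.001]
ft_force: [-0.6, -0.1, -1.9]
width: 0.0583
gripper_force: 65.1
```

{"name": "carry_out", "arguments": {"motion": [0, 0, 0, 0, 0, 0.004, 1, 0, 0, 0, 0, 0, 0.008, 1, 0, 0, 0, 0, 0, 0.008, 1]}}

```text
clock: 27.1
position: [0.6618, 0.0664, 0.0576]
ee_rot: [2.291, 2.149, 0.001]
ft_force: [0.9, 0.2, 1.3]
width: 0.0583
gripper_force: 65.2
```

{"name": "carry_out", "arguments": {"motion": [0, 0, 0, 0, 0, 0.003, 1, 0, 0, 0, 0, 0, 0.003, 1, 0, 0, 0, 0, 0, 0.003, 1]}}

```text
clock: 27.48
position: [0.662, 0.0664, 0.0575]
ee_rot: [2.29, 2.149, 0.002]
ft_force: [-1.6, 0.2, 10.3]
width: 0.0587
gripper_force: 65.6
```

{"name": "carry_out", "arguments": {"motion": [0, 0, 0, 0, 0, 0, -1, 0, 0, 0, 0, 0, 0, -1, 0, 0, 0, 0, 0, 0, -1, 0, 0, 0, 0, 0, 0, -1, 0, 0, 0, 0, 0, -0.2, -1, 0, 0, 0, 0, 0, -0.4, -1, 0, 0, 0, 0, 0, -0.7, -1, 0, 0, 0, 0, 0, -0.7, -1]}}

```text
clock: 28.48
position: [0.6629, 0.0664, 0.2357]
ee_rot: [2.288, 2.147, 0.007]
ft_force: [0.6, -0.7, -1.1]
width: 0.0852
gripper_force: 0.0
```

{"name": "carry_out", "arguments": {"motion": [0, 0, 0, 0, -0.9, 0, -1, 0, 0, 0, 0, -0.9, 0, -1, 0, 0, 0, 0, -0.9, 0, -1, 0, 0, 0, 0, -0.9, 0, -1, 0, 0, 0, 0, -0.9, 0, -1, 0, 0, 0, 0, -0.9, 0, -1]}}

```text
clock: 29.22
position: [0.4375, 0.0807, 0.2313]
ee_rot: [2.291, 2.149, 0.0]
ft_force: [0.3, -0.4, -0.2]
width: 0.0855
gripper_force: 0.0
```

```bash
python3 - <<'E'
from cell import ctrl,capture
import cv2,numpy as np
o=[]
for n in("side","top"):
    a=capture(n)["frame"][:,:,::-1]
    a=a[80:330,220:460] if n=="side" else a[80:290,190:480]
    o.append(cv2.resize(a,(400,416 if n=="side" else 290),interpolation=cv2.INTER_CUBIC))
o[1]=cv2.copyMakeBorder(o[1],0,126,0,0,cv2.BORDER_CONSTANT)
cv2.imwrite("pics/c5.png",cv2.convertScaleAbs(cv2.hconcat(o),alpha=1.3))
E
```

```text
(no output)
```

View pics/c5.png

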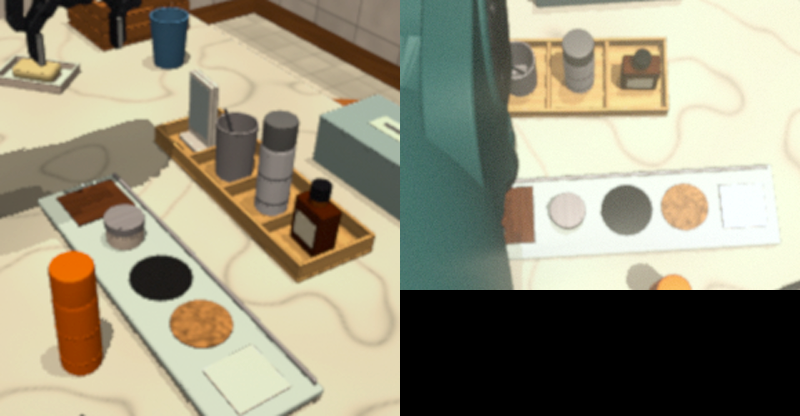

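The picture shows mirror, cup, can and bottle upright in bays 1 to 4, the jar still on the shelf and the gripper clear of everything.

```bash
python3 -c "
from cell import ctrl
print(ctrl.job_done())"
```

```text
the job is handed in; nothing more can be done
None
```

Job handed in at about 29 s of the 96 s allowed: the mirror, cup, can and bottle stand upright in bays 1 to 4 in their shelf order, with the cream jar and the orange can left where they were.

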